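Let one tin out of the gravity feeder by its release lever

TASK

A small empty steel pot has been left in the landing tray of the tin feeder: push it sideways out of the tray with the fingertips so that it stands upright on the table beside it. Then press the long end of the release lever down with the fingertips, so that its short end raises the heavy gate flap and the front tin rolls into the tray, and let the lever come all the way up again so that the flap falls shut and keeps the other tin back. Do not pick anything up, do not touch the tins or the flap, and leave the other things on the table alone.

Things in the scene. Friction and masses are not known exactly. Their poses are not given: they have to be found in the camera images.
- tin_feeder: Steel gravity feeder for tins, fixed to the table, 98 mm wide without its lever, 300 mm long. Origin on the table in its landing tray, midway across. z up; +y is the way the tins roll: a chute 70 mm wide slopes down from its back end (y = -240 mm) under the gate to the tray. Its rear end is 100 mm high. A counter overhangs the back of the table (world x over 0.74 m, 0.31 m up).
- tray_mid (a point): Middle of the tray floor, 4 mm above the table, 10 mm along +y from the feeder's origin; axes as the feeder's. The flat floor reaches 35 mm to either side (x, open sides with a 4 mm step down to the table) and 45 mm along y: at +y it is closed by an upright stop plate 44 mm high, at -y the chute rises.
- gate_pivot (a point): Middle of the gate flap's hinge, 113 mm above the table, over the chute, 92 mm upstream (-y) of the feeder's origin; axes as the feeder's. Two upright cheeks at x = +-38 mm, 130 mm high, 26 mm along y, carry it; the flap's dark weight block reaches 41 mm towards +y and 143 mm above the table; its lift pin sticks out to x = -60 mm, 32 mm towards +y.
- gate_flap (a joint): Heavy steel gate flap (0.95 kg), rad: 0 shut (lip down in front of the first tin), grows as the lip rises, 0.6 with the lever fully down. It falls shut by its weight (to rest at up to 0.1 on the next tin) and pushes the lever up. The first tin gets free at about 0.35; while the lip is up, a free roller on the flap's rear side holds the next tin back.
- release_lever (a joint): Release lever, rad: about 0 at rest (long end up), grows as the long end is pressed down; stop at 0.53. Its short end lies under the flap's lift pin, its long end points to the feeder's -x. About 2 N on the pad presses it; it does not stay down by itself. Held at 0.45 or more, the tin rolls out within 1.5 s.
- lever_pin (a point): Middle of the lever's pin, which lies along the feeder's y: at x = -90, y = -60 mm in the feeder's frame, 111 mm above the table, fixed. It is carried by a stand 22 mm (x) by 28 mm (y), 122 mm high, on a 6 mm foot plate (x = -112 to -52 mm, y = -79 to -41 mm in the feeder's frame).
- lever_pad (a point): Middle of the top of the red, black-topped pad (38 mm along the lever, 28 mm across) on the lever's long end, 90 mm from the pin; at rest at x = -174, y = -60 mm in the feeder's frame, 144 mm above the table; pressed to 0.45 rad 104 mm, at the lever's stop 97 mm above the table, at nearly the same x and y. Moves with the lever.
- small_pot_mid (a point): Centre (half-way up) of the small empty stainless pot standing in the tray: 57 mm across the rim, 44 mm across the foot, 40 mm high, about 90 g, loose, z up. Its foot is 20 mm below this point. It is clear of the tray when its centre is more than 64 mm from the tray's middle along the feeder's x, to either side.
- tin_first_mid (a point): Centre of the front tin (short round food tin with a printed label, 75 mm across, 58 mm long, 255 g), lying on its side in the chute behind the gate flap, free to roll; at the start 91 mm upstream (-y) of the feeder's origin. Lying in the tray its centre is 42 mm above the table.
- tin_next_mid (a point): Centre of the second tin, of the same kind and size, lying in the chute behind the first; it must stay in the feeder.
- cup_nest: Bystander: tall nest of green film cups, 69 mm wide, 65 mm high, loose. Origin under its centre.
- sauce_pot: Bystander: small stainless pot with orange sauce, 68 mm wide, 45 mm high, loose. Origin under its centre.
- pepper_jar: Bystander: spice jar with a dark cap, 44 mm wide, 96 mm high, loose. Origin under its centre.
Mind the look-alikes: they are no part of the job. Leave any blue look-alike of the part that bears small_pot_mid alone.

How it is judged:
By the outcome, as a careful person would: the job done as asked, in the order asked, and still so for the second after the job is handed in, with the robot touching nothing.
It also fails if it takes over 43 s, if anything falls off the work surface, if the arm or the gripper's body presses on something with over 40 N, if the wrist force passes 120 N, or if a joint passes its speed limit or range.

ROBOT

A 6-joint arm with a two-finger parallel gripper is mounted at the origin on a cart in front of the work surface, level with it; the furniture and walls round the work are solid. World frame = base frame: x ahead of the robot, y to its left, z up, the work surface at z = 0. Lengths are in m, angles in rad, forces in N, time in s.
With the tool pointing down it reaches from about 0.25 to 0.775 m from the base axis. Payload 4 kg.
Tool frame: the origin (TCP) lies midway between the tips of the shut fingers; the grasp point (between the pads) lies r.grip_point_offset behind it (r.grip_point_offset is the distance from the TCP to the grasp point, in m); z points along the fingers, y is the line along which they close (so a half turn about z gives the same grasp; the last joint's range is limited). The gripper opens to 94 mm and grips with 3 to 60 N. Pads are 16 mm wide; open, the fingers measure 119 mm over their backs; the gripper's body (75 mm by 177 mm) begins 78 mm behind the grasp point.
Start: joints at [-1.427, 0.087, 1.371, -0, 1.684, -0.103], TCP at [0.134, -0.533, 0.206] pointing down, gripper open.
Joint ranges: [-3.1, 3.1], [-0.76, 2.03], [0.27, 2.55], [-1.08, 4.22], [0.17, 2.65], [-2.57, 2.57]. Speed limits (rad/s): [2.79, 2.79, 3.14, 3.14, 3.14, 3.14].

INTERFACE

Orientations are given as a unit quaternion [x, y, z, w].
In Python, from rig import telemetry, eyes, finish_job, spotter, r gives the robot as it stands.
- The arm moves only by the shell command python3 -m handwheel 'ROWS' [FORCE]. ROWS is JSON, a list of rows, each a list of 7 numbers: the shift along the tool's x, y, z in cm, then the turn, a rotation vector about the tool's x, y, z in rad, then the closure in counts, from 0 (fully open) to 255 (shut). In form: [[tx, ty, tz, wx, wy, wz, grip], ...]. A call has exactly 8 rows; each row shifts and turns the commanded pose from where the row before left it, along the tool's axes as they then stand; what a row does not reach is not made up. A row lasts 1/12 s, in which the tool goes at most 41.7 mm and 7.16 degrees, less where a joint would pass 70% of its speed; a pose out of reach is approached as far as the arm can. A call with a gripper value outside its range is refused whole. The fingers move at their own pace and stop on an object; FORCE is the grip in N (left out, the last holds). Time passes only in rows, so rows that do not move let the fingers close, or fill a call up. It gives the time, the measured TCP pose, the force, the opening and the grip force at its end, in the units of the state.
- telemetry.read_state(): the state, without advancing time (a new reading comes with each control period).
- eyes.snapshot(name): name is "scene" or "side" or "wrist"; returns (picture, depth): 400x640x3 uint8, red, green, blue; 400x640 float32, m along the optical axis (not along the pixel's ray), 0 where there is no reading.
- eyes.camera_info(name): a dict with "fx", "fy", "cx", "cy" (pixels), "position" and "rotation" of the camera in the world; the wrist camera has in their place "tool_from_camera" (4x4, takes a point from camera to tool coordinates, whose origin is the TCP and whose axes are the flange's). Camera axes: x right, y down, z forward; pixel columns grow to the right and rows downward; lengths in m; the calibration is good to about 2 mm. The wrist camera is an equidistant fisheye: a pixel r from the principal point sees the ray r / f radians off the axis. A picture is of the moment at which its call begins: read the wrist's pose just before it. camera_info takes no time and is no camera call.
- finish_job(): hands the job in; it is judged then, once.
Trained networks look in the newest picture that a camera, given by its name, has taken for a name from the list of things; names that differ only in an ending like _2 or _b are one class to them, and where a whole thing is asked for, a point or a joint stands for the part that bears it (a point fixed in the world has none). Each returns a list of dicts, best first, with "confidence" (0 to 1); they miss things now and then, are a little off and sometimes report something else, mostly with a low value. They report only what shows in the picture. A call takes as long as a camera call. They do not tell look-alikes from the thing itself.
- spotter.search_frame(name, camera): "rect" ([left, top, width, height] in pixels, round what is visible of it).
- spotter.trace(name, camera): "mask" (400x640 bool, what is visible of it) and "rect" ([left, top, width, height] in pixels, round what is visible of it).
- spotter.pinpoint(name, camera): "location" ([column, row] in pixels: a listed point, or the origin of a listed thing).
The state is a dict: "time": time; "joint_pos": joint angles; "joint_velocities": joint speeds; "tau": joint torques, N m; "eef_pos": TCP position; "eef_rot": TCP orientation; "ft_force": force on the tool from outside, world axes, zero at the start; "ft_torque": the same for the moment, N m; "gripper_width": opening from 0.0 (shut) to 1.0 (fully open); "grasp_force": force on a finger pad.
Only numpy, scipy, OpenCV 4.12 (cv2) and the standard library are available. Lean on these libraries where they do the work, as an engineer would, in place of code of your own. Each camera call takes 0.05 s, during which the arm holds its last target. There are 200 camera calls.

## Working session

There is one attempt and no reset: what is moved stays moved. The work goes in short steps, Python scripts to look and compute and a shell command to move; the robot and the scene stay as the last step left them, time stands still between calls to the robot, and variables do not carry over. Pictures are saved under pics/ and viewed, at most 10 in all, crops included, and the job is handed in when it is done.

```bash
ls; mkdir -p pics; cat > h.py <<'E'
import numpy as np, cv2
from rig import telemetry, eyes, finish_job, spotter, r
def snap(c):
    p,d=eyes.snapshot(c); return p,d
def save(n,p): cv2.imwrite(f'pics/{n}.png',p[:,:,::-1])
def world(c,u,v,z):
    i=eyes.camera_info(c); R=np.array(i['rotation']); 
    return R@np.array([(u-i['cx'])/i['fx']*z,(v-i['cy'])/i['fy']*z,z])+np.array(i['position'])
def ray(c,u,v):
    i=eyes.camera_info(c); R=np.array(i['rotation']); d=R@np.array([(u-i['cx'])/i['fx'],(v-i['cy'])/i['fy'],1.]); return np.array(i['position']),d/np.linalg.norm(d)
def tri(rs):
    A=0;b=0
    for p,d in rs:
        M=np.eye(3)-np.outer(d,d);A=A+M;b=b+M@p
    x=np.linalg.solve(A,b); return x,[float(np.linalg.norm((np.eye(3)-np.outer(d,d))@(x-p))) for p,d in rs]
E
python3 - <<'E'
from h import *
np.set_printoptions(precision=3,suppress=True)
s=telemetry.read_state(); print(s['time'],s['eef_pos'],s['eef_rot'],s['ft_force'],r.grip_point_offset)
D={}
for c in ('scene','side'):
    p,d=snap(c); save(c,p); D[c]=d; print(c,eyes.camera_info(c)['position'])
for n in ['tray_mid','tin_feeder','gate_pivot','lever_pin','lever_pad','small_pot_mid','tin_first_mid','tin_next_mid','cup_nest','sauce_pot','pepper_jar']:
    R=[]
    for c in ('scene','side'):
        q=spotter.pinpoint(n,c)
        for k in q[:3]:
            u,v=k['location']; z=D[c][int(np.clip(v,0,399)),int(np.clip(u,0,639))]
            print(n,c,round(k['confidence'],2),np.round([u,v],1),world(c,u,v,z))
        if q: R.append(ray(c,*q[0]['location']))
    if len(R)==2: print('  TRI',*tri(R))
E
```

```text
pics
0.0 [ 0.134 -0.533  0.204] [ 0.992  0.123 -0.    -0.001] [-0.661 -0.676  0.929] 0.0188
scene [ 0.031 -0.832  0.923]
side [0.434 0.501 0.807]Traceback (most recent call last):
  File "<stdin>", line 13, in <module>
  File "h.py", line 8, in world
    return R@np.array([(u-i['cx'])/i['fx']*z,(v-i['cy'])/i['fy']*z,z])+np.array(i['position'])
           ~^~~~~~~~~~~~~~~~~~~~~~~~~~~~~~~~~~~~~~~~~~~~~~~~~~~~~~~~~~
ValueError: matmul: Input operand 1 has a mismatch in its core dimension 0, with gufunc signature (n?,k),(k,m?)->(n?,m?) (size 3 is different from 4)
```

```bash
sed -i "s/R=np.array(i\['rotation'\])/R=Rot(i['rotation'])/" h.py; cat >> h.py <<'E'
from scipy.spatial.transform import Rotation
def Rot(q): return Rotation.from_quat(q).as_matrix()
E
python3 - <<'E'
from h import *
np.set_printoptions(precision=3,suppress=True)
D={}
for c in ('scene','side'):
    p,d=snap(c); D[c]=d
for n in ['tray_mid','tin_feeder','gate_pivot','lever_pin','lever_pad','small_pot_mid','tin_first_mid','tin_next_mid','cup_nest','sauce_pot','pepper_jar']:
    R=[]
    for c in ('scene','side'):
        q=spotter.pinpoint(n,c)
        for k in q[:3]:
            u,v=k['location']; z=D[c][int(np.clip(v,0,399)),int(np.clip(u,0,639))]
            print(n,c,round(k['confidence'],2),np.round([u,v],1),world(c,u,v,z))
        if q: R.append(ray(c,*q[0]['location']))
    if len(R)==2: print('  TRI',*tri(R))
E
```

```text
tray_mid scene 0.8 [272.4 210.5] [ 0.481 -0.322  0.107]
tray_mid scene 0.68 [317.6 227.2] [ 0.516 -0.436  0.096]
tray_mid side 0.78 [324.8 269.7] [ 0.547 -0.223  0.021]
  TRI [ 0.548 -0.249 -0.009] [0.0027691741657986015, 0.0027691741657986098]
tin_feeder scene 0.83 [274.9 213.2] [ 0.537 -0.267  0.   ]
gate_pivot scene 0.72 [296.5 201.8] [ 0.532 -0.357  0.119]
gate_pivot scene 0.49 [271.2 208.8] [ 0.481 -0.318  0.111]
gate_pivot side 0.68 [332.  203.8] [ 0.541 -0.314  0.139]
  TRI [ 0.543 -0.35   0.107] [0.0033182026106300462, 0.0033182026106300714]
lever_pin scene 0.68 [259.2 212.4] [ 0.451 -0.308  0.118]
lever_pin side 0.75 [371.8 219.2] [ 0.451 -0.293  0.121]
lever_pin side 0.25 [325.  262.8] [ 0.551 -0.259  0.006]
  TRI [ 0.452 -0.304  0.113] [0.0015684730586194517, 0.0015684730586194423]
lever_pad scene 0.81 [229.4 227.9] [ 0.363 -0.3    0.142]
lever_pad side 0.89 [412.2 211.1] [ 0.365 -0.304  0.144]
  TRI [ 0.364 -0.302  0.144] [0.001474069739980256, 0.0014740697399802068]
small_pot_mid scene 0.61 [277.8 202.6] [ 0.506 -0.318  0.112]
small_pot_mid scene 0.52 [207.1 240.6] [ 0.1
[... 536 characters left out ...]
RI [ 0.544 -0.415  0.052] [0.007546392646778702, 0.00754639264677864]
cup_nest scene 0.85 [302.8 146.5] [ 0.76  -0.185  0.043]
cup_nest side 0.74 [211.3 286.3] [ 0.776 -0.13   0.039]
  TRI [ 0.791 -0.157  0.006] [0.0001954242118784775, 0.00019542421187855962]
sauce_pot scene 0.77 [376.6 255.6] [ 0.578 -0.573  0.027]
sauce_pot side 0.66 [322.3 185.1] [ 0.597 -0.536  0.021]
  TRI [ 0.6   -0.565 -0.003] [0.003001773282900527, 0.0030017732829006874]
pepper_jar scene 0.83 [342.2 197. ] [ 0.685 -0.389  0.022]
pepper_jar side 0.88 [271.3 226.3] [ 0.701 -0.358  0.015]
pepper_jar side 0.44 [411.8 210.2] [ 0.366 -0.306  0.144]
  TRI [ 0.705 -0.377 -0.004] [0.0017635301959097454, 0.0017635301959099726]
```

View pics/scene.png

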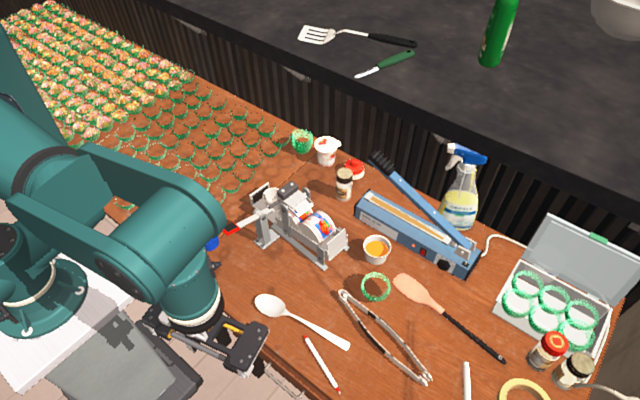

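View pics/side.png

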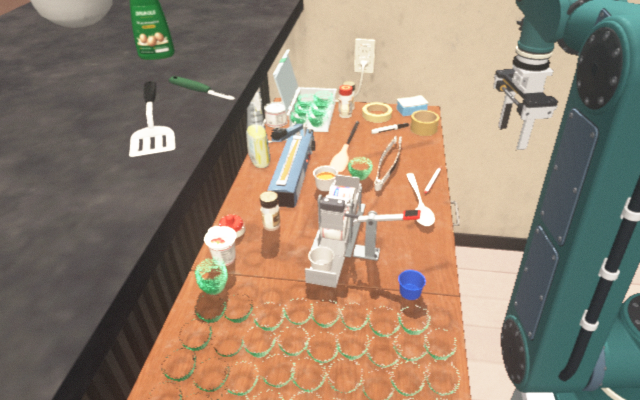

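The feeder runs nearly along world +y. In the side view the tray and steel pot are at about (320,262), the lever pad at (412,212), and the blue look-alike at (411,285). The +x side of the tray is free, so I'll move above the tray for a closer look.

```bash
python3 -m handwheel '[[3.3,-1.5,-0.4,0,0,0,255],[3.3,-1.5,-0.4,0,0,0,255],[3.3,-1.5,-0.4,0,0,0,255],[3.3,-1.5,-0.4,0,0,0,255],[3.3,-1.5,-0.4,0,0,0,255],[3.3,-1.5,-0.4,0,0,0,255],[3.3,-1.5,-0.4,0,0,0,255],[3.3,-1.5,-0.4,0,0,0,255]]' 20
python3 -m handwheel '[[3.3,-1.5,-0.4,0,0,0,255],[3.3,-1.5,-0.4,0,0,0,255],[3.3,-1.5,-0.4,0,0,0,255],[0,0,0,0,0,-0.12,255],[0,0,0,0,0,-0.12,255],[0,0,0,0,0,-0.12,255],[0,0,0,0,0,-0.12,255],[0,0,0,0,0,-0.12,255]]' 
python3 -m handwheel '[[0,0,0,0,0,-0.12,255],[0,0,0,0,0,-0.12,255],[0,0,0,0,0,-0.12,255],[0,0,0,0,0,-0.12,255],[0,0,0,0,0,-0.12,255],[0,0,0,0,0,-0.12,255],[0,0,0,0,0,0,255],[0,0,0,0,0,0,255]]' 
cat >> h.py <<'E'
def wray(u,v,s):
    i=eyes.camera_info('wrist'); T=np.array(i['tool_from_camera'])
    x,y=(u-i['cx'])/i['fx'],(v-i['cy'])/i['fy']; t=np.hypot(x,y)
    d=np.array([x/t*np.sin(t),y/t*np.sin(t),np.cos(t)]); R=Rot(s['eef_rot'])
    return R@T[:3,3]+np.array(s['eef_pos']), R@T[:3,:3]@d
def wpix(P,s):
    i=eyes.camera_info('wrist'); T=np.array(i['tool_from_camera']); R=Rot(s['eef_rot'])
    c=T[:3,:3].T@(R.T@(np.array(P)-s['eef_pos'])-T[:3,3]); t=np.arctan2(np.hypot(c[0],c[1]),c[2]); k=t/np.hypot(c[0],c[1])
    return i['cx']+i['fx']*k*c[0], i['cy']+i['fy']*k*c[1]
E
cat > look.py <<'E'
import sys
from h import *
np.set_printoptions(precision=3,suppress=True)
s=telemetry.read_state(); print(s['time'],s['eef_pos'],s['eef_rot'],s['ft_force'])
p,d=snap('wrist'); save(sys.argv[1],p); ps,_=snap('side')
for n in ['tray_mid','gate_pivot','lever_pin','lever_pad','small_pot_mid','tin_first_mid','tin_next_mid']:
    q=spotter.pinpoint(n,'wrist'); q2=spotter.pinpoint(n,'side')
    for k in q[:2]:
        u,v=k['location']; a,b=wray(u,v,s)
        o=[n,round(k['confidence'],2),np.round([u,v])]
        if q2: o+=['TRI',*tri([(a,b),ray('side',*q2[0]['location'])])]
        print(*o)
E
python3 look.py w1
```

```text
time: 2.02
eef_pos: [0.3622, -0.3512, 0.2379]
eef_rot: [0.992, 0.123, 0.0, 0.0]
ft_force: [0.4, -0.9, 0.1]
gripper_width: 0.465
grasp_force: 0.0
time: 2.68
eef_pos: [0.4462, -0.2844, 0.2495]
eef_rot: [0.91, 0.414, -0.0, 0.0]
ft_force: [-0.1, -0.1, -0.2]
gripper_width: 0.01
grasp_force: 0.0
time: 3.35
eef_pos: [0.446, -0.2847, 0.2495]
eef_rot: [0.71, 0.705, -0.0, 0.0]
ft_force: [0.2, -0.3, -0.5]
gripper_width: 0.005
grasp_force: 0.0
3.35 [ 0.446 -0.285  0.249] [ 0.71   0.705 -0.     0.   ] [ 0.175 -0.267 -0.462]
tray_mid 0.61 [383. 145.] TRI [ 0.546 -0.249  0.005] [0.0033462868415662737, 0.0033462868415661913]
gate_pivot 0.75 [396. 244.] TRI [ 0.544 -0.358  0.099] [0.001564293662293335, 0.001564293662293074]
lever_pin 0.94 [316. 209.] TRI [ 0.488 -0.31   0.09 ] [0.04024569331227494, 0.040245693312275]
lever_pad 0.66 [230. 208.] TRI [ 0.365 -0.299  0.148] [0.0007153330154718423, 0.0007153330154718593]
small_pot_mid 0.91 [241. 112.] TRI [ 0.354 -0.201  0.016] [0.004713646112619828, 0.004713646112619801]
small_pot_mid 0.87 [394. 146.] TRI [ 0.447 -0.204  0.079] [0.0967972547259202, 0.09679725472592009]
tin_first_mid 0.36 [521.  95.] TRI [ 0.545 -0.177  0.234] [0.04523718767763868, 0.04523718767763873]
```

View pics/w1.png

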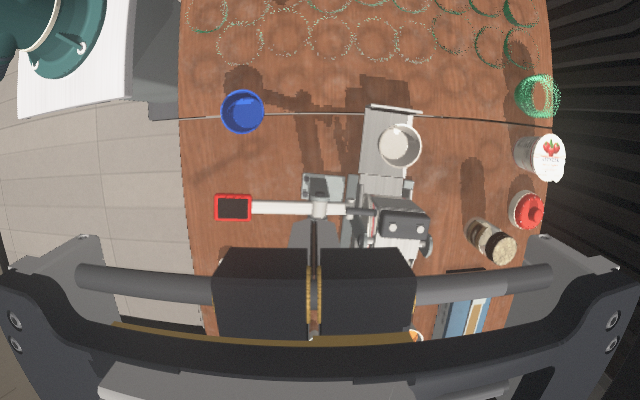

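```bash
python3 - <<'E'
from h import *
from scipy.optimize import least_squares
np.set_printoptions(precision=4,suppress=True)
s=telemetry.read_state()
F=np.array([[0,10],[-90,-60],[-174,-60],[0,-92]])/1e3
W=np.array([[.547,-.249],[.452,-.304],[.3645,-.301],[.5435,-.354]])
f=lambda p:(F@np.array([[np.cos(p[2]),np.sin(p[2])],[-np.sin(p[2]),np.cos(p[2])]])+p[:2]-W).ravel()
o=least_squares(f,[.55,-.26,0]); print(o.x,o.fun)
def atz(a,b,z): return a+b*(z-a[2])/b[2]
for n,c in (('wrist',None),('side',None)):
    snap(n)
    for q in spotter.trace('small_pot_mid',n)[:3]:
        m=q['mask'].astype(np.uint8); v,u=np.nonzero(m); print(n,q['rect'],round(q['confidence'],2),u.mean(),v.mean())
        x,y,w,h=q['rect']
        for (uu,vv) in ((x,y+h/2),(x+w,y+h/2),(x+w/2,y),(x+w/2,y+h),(u.mean(),v.mean())):
            a,b=wray(uu,vv,s) if n=='wrist' else ray('side',uu,vv); print('   ',np.round([uu,vv]),atz(a,b,.044),atz(a,b,.024))
p,_=snap('wrist'); save('w1c',cv2.resize(p[90:260,200:440],None,fx=3.2,fy=3.2,interpolation=cv2.INTER_CUBIC))
E
```

```text
[ 0.5475 -0.2585 -0.1019] [ 0.0016  0.0005 -0.0001 -0.005   0.0038  0.0005 -0.0053  0.004 ]
wrist [215.1, 89.0, 53.2, 45.7] 0.98 241.81847338037204 111.05003207184092
    [215. 112.] [ 0.3208 -0.2014  0.044 ] [ 0.3143 -0.2005  0.024 ]
    [268. 112.] [ 0.39   -0.2045  0.044 ] [ 0.387  -0.2038  0.024 ]
    [242.  89.] [ 0.3563 -0.1742  0.044 ] [ 0.3517 -0.1718  0.024 ]
    [242. 135.] [ 0.3554 -0.2322  0.044 ] [ 0.3507 -0.2329  0.024 ]
    [242. 111.] [ 0.3562 -0.2023  0.044 ] [ 0.3516 -0.2014  0.024 ]
wrist [211.4, 100.7, 222.0, 164.3] 0.16 353.24971593392183 195.29114587885675
    [211. 183.] [ 0.3114 -0.2937  0.044 ] [ 0.3044 -0.2976  0.024 ]
    [433. 183.] [ 0.6055 -0.2944  0.044 ] [ 0.6138 -0.2983  0.024 ]
    [322. 101.] [ 0.4569 -0.1915  0.044 ] [ 0.4575 -0.1901  0.024 ]
    [322. 265.] [ 0.4575 -0.4095  0.044 ] [ 0.4581 -0.4194  0.024 ]
    [353. 195.] [ 0.4967 -0.3111  0.044 ] [ 0.4993 -0.3158  0.024 ]
side [306.6, 249.6, 28.0, 23.5] 0.77 320.84274193548384 259.0665322580645
    [307. 261.] [ 0.5868 -0.2221  0.044 ] [ 0.5908 -0.241   0.024 ]
    [335. 261.] [ 0.5253 -0.2298 
[... 365 characters left out ...]
0.1931  0.024 ]
    [428. 286.] [ 0.3225 -0.1837  0.044 ] [ 0.3196 -0.2017  0.024 ]
    [412. 271.] [ 0.355  -0.2224  0.044 ] [ 0.353  -0.2414  0.024 ]
    [412. 301.] [ 0.3555 -0.1394  0.044 ] [ 0.3534 -0.1562  0.024 ]
    [410. 284.] [ 0.3596 -0.1841  0.044 ] [ 0.3576 -0.202   0.024 ]
side [353.9, 211.6, 68.4, 12.2] 0.6 391.2691358024691 216.49382716049382
    [354. 218.] [ 0.4964 -0.3823  0.044 ] [ 0.498  -0.4054  0.024 ]
    [422. 218.] [ 0.3303 -0.4028  0.044 ] [ 0.3275 -0.4265  0.024 ]
    [388. 212.] [ 0.414  -0.4159  0.044 ] [ 0.4135 -0.4399  0.024 ]
    [388. 224.] [ 0.4124 -0.3699  0.044 ] [ 0.4119 -0.3928  0.024 ]
    [391. 216.] [ 0.4056 -0.3981  0.044 ] [ 0.4049 -0.4217  0.024 ]
```

View pics/w1c.png

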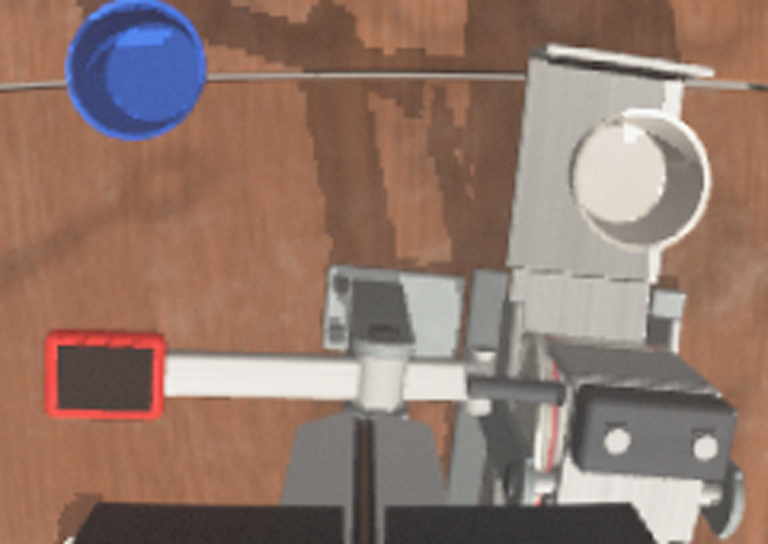

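The steel pot's rim centre is at wrist pixel (400,146), which puts it at world (0.561,-0.247). The feeder yaw is about -0.1 rad. I'll push towards feeder +x with the shut fingers leaning tip-first, so that they touch the pot low down.

```bash
python3 -m handwheel '[[2.25,2.4,0,0,0,0,255],[2.25,2.4,0,0,0,0.095,255],[0,0,3.8,0,0,0,255],[0,0,3.8,0,0,0,255],[0,0,3.8,0,0,0,255],[0,0,3.8,0,0,0,255],[0,0,3.0,0,0,0,255],[0,0,0,-0.11,0,0,255]]' 
python3 -m handwheel '[[0,0,0,-0.11,0,0,255],[0,0,0,0,0,0,255],[0,0,0,0,0,0,255],[0,0,0,0,0,0,255],[0,0,0,0,0,0,255],[0,0,0,0,0,0,255],[0,0,0,0,0,0,255],[0,0,0,0,0,0,255]]' 
python3 - <<'E'
from h import *
np.set_printoptions(precision=4,suppress=True)
s=telemetry.read_state(); print(Rot(s['eef_rot']))
p,_=snap('wrist'); save('w2',p)
for q in spotter.pinpoint('small_pot_mid','wrist'):
    a,b=wray(*q['location'],s); print(q['confidence'],q['location'],a+b*(.024-a[2])/b[2])
E
```

```text
time: 5.07
eef_pos: [0.4919, -0.2369, 0.0546]
eef_rot: [0.74, 0.671, 0.035, 0.031]
ft_force: [-1.9, 0.6, -0.9]
gripper_width: 0.007
grasp_force: 0.0
time: 5.73
eef_pos: [0.4952, -0.2402, 0.0683]
eef_rot: [0.736, 0.667, 0.074, 0.082]
ft_force: [0.6, 0.6, -0.5]
gripper_width: 0.004
grasp_force: 0.0
[[ 0.0983  0.971   0.218 ]
 [ 0.9952 -0.0957 -0.0223]
 [-0.0008  0.2191 -0.9757]]
0.69 [110.8, 188.7] [ 0.3542 -0.2014  0.024 ]
0.68 [379.5, 207.4] [ 0.5592 -0.2474  0.024 ]
```

View pics/w2.png

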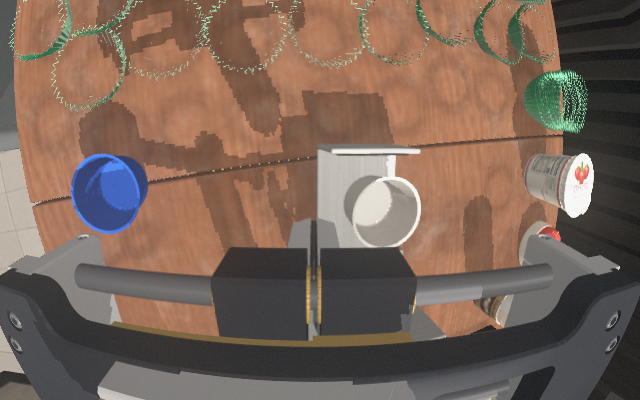

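The pot's rim is at (385,212), the tray lies square to the tool, and the fingers are lined up. I'll lower the fingers and start pushing.

```bash
python3 -m handwheel '[[0,-0.4,1.75,0,0,0,255],[0,-0.4,1.75,0,0,0,255],[0,-0.36,1.67,0,0,0,255],[0,0,0,0,0,0,255],[0,0.97,0.22,0,0,0,255],[0,0.97,0.22,0,0,0,255],[0,0.5,0.11,0,0,0,255],[0,0.5,0.11,0,0,0,255]]'
python3 -m handwheel '[[0,0.5,0.11,0,0,0,255],[0,0.5,0.11,0,0,0,255],[0,0.5,0.11,0,0,0,255],[0,0.5,0.11,0,0,0,255],[0,0.5,0.11,0,0,0,255],[0,0.5,0.11,0,0,0,255],[0,0.5,0.11,0,0,0,255],[0,0,0,0,0,0,255]]'
python3 - <<'E'
from h import *
np.set_printoptions(precision=4,suppress=True)
s=telemetry.read_state()
snap('wrist');snap('side')
for c in ('wrist','side'):
  for q in spotter.pinpoint('small_pot_mid',c)[:3]:
    a,b=wray(*q['location'],s) if c=='wrist' else ray('side',*q['location']); print(c,q['confidence'],q['location'],a+b*(.024-a[2])/b[2])
E
```

```text
time: 6.5
eef_pos: [0.526, -0.2435, 0.0161]
eef_rot: [0.736, 0.667, 0.074, 0.083]
ft_force: [-0.0, -0.6, 0.9]
gripper_width: 0.004
grasp_force: 0.6
time: 7.17
eef_pos: [0.5609, -0.2465, 0.0147]
eef_rot: [0.737, 0.667, 0.074, 0.082]
ft_force: [-1.2, -0.2, 0.1]
gripper_width: 0.008
grasp_force: 0.1
wrist 0.9 [371.1, 230.5] [ 0.5951 -0.2491  0.024 ]
wrist 0.68 [6.5, 209.2] [ 0.357  -0.2001  0.024 ]
side 0.86 [307.6, 259.2] [ 0.5897 -0.248   0.024 ]
side 0.82 [409.6, 287.6] [ 0.3592 -0.1924  0.024 ]
```

```bash
python3 -m handwheel '[[0,0.5,0.11,0,0,0,255],[0,0.5,0.11,0,0,0,255],[0,0.5,0.11,0,0,0,255],[0,0.5,0.11,0,0,0,255],[0,0.5,0.11,0,0,0,255],[0,0.5,0.11,0,0,0,255],[0,0.5,0.11,0,0,0,255],[0,0.5,0.11,0,0,0,255]]'
python3 -m handwheel '[[0,0.5,0.11,0,0,0,255],[0,0,0,0,0,0,255],[0,0,0,0,0,0,255],[0,-0.5,-0.11,0,0,0,255],[0,-1.0,-0.22,0,0,0,255],[0,0,0,0,0,0,255],[0,0,0,0,0,0,255],[0,0,0,0,0,0,255]]'
python3 - <<'E'
from h import *
np.set_printoptions(precision=4,suppress=True)
s=telemetry.read_state()
p,_=snap('wrist');p2,_=snap('side')
save('ws3',np.hstack([p[100:340,200:600],p2[160:400,240:440].repeat(1,1)]))
for c in ('wrist','side'):
  for q in spotter.pinpoint('small_pot_mid',c)[:3]:
    a,b=wray(*q['location'],s) if c=='wrist' else ray('side',*q['location']); print(c,q['confidence'],q['location'],a+b*(.02-a[2])/b[2])
E
```

```text
time: 8.03
eef_pos: [0.6012, -0.2505, 0.0147]
eef_rot: [0.737, 0.667, 0.074, 0.081]
ft_force: [-0.5, 0.5, 0.4]
gripper_width: 0.006
grasp_force: 0.4
time: 8.7
eef_pos: [0.5902, -0.2496, 0.015]
eef_rot: [0.737, 0.667, 0.074, 0.082]
ft_force: [0.4, 0.6, 0.8]
gripper_width: 0.005
grasp_force: 0.0
wrist 0.77 [388.5, 226.9] [ 0.6385 -0.254   0.02  ]
side 0.79 [410.2, 285.8] [ 0.3576 -0.2012  0.02  ]
```

View pics/ws3.png

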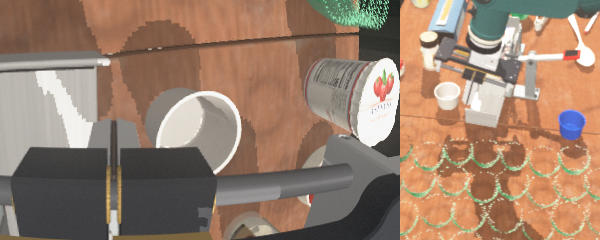

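The pot stands upright on the table, clear of the tray, with its rim at about (198,135) in the crop; feeder x is about +90 mm. Next I'll withdraw along the fingers and go above the lever pad.

```bash
python3 -m handwheel '[[0,-0.2,-2,0,0,0,255],[0,0,-3.7,0,0,0,255],[0,0,-3.8,0,0,0,255],[0,0,-3.8,0,0,0,255],[0,0,-3.8,0,0,0,255],[0,0,-3.8,0,0,0,255],[0,0,0,0.11,0,0,255],[0,0,0,0.11,0,0,255]]'
python3 -m handwheel '[[-1.46,-3.4,0,0,0,0,255],[-1.46,-3.4,0,0,0,0,255],[-1.46,-3.4,0,0,0,0,255],[-1.46,-3.4,0,0,0,0,255],[-1.46,-3.4,0,0,0,0,255],[0,0,0,0,0,0,255],[0,0,0,0,0,0,255],[0,0,0,0,0,0,255]]'
python3 - <<'E'
from h import *
np.set_printoptions(precision=4,suppress=True)
s=telemetry.read_state(); print(s['eef_pos'])
p,_=snap('wrist');p2,_=snap('side')
R=[]
for c in ('wrist','side'):
  for q in spotter.pinpoint('lever_pad',c)[:2]:
    a,b=wray(*q['location'],s) if c=='wrist' else ray('side',*q['location']); print(c,q['confidence'],q['location'],a+b*(.144-a[2])/b[2])
save('s4',cv2.resize(p2[140:300,260:460],None,fx=3,fy=3))
E
```

```text
time: 9.57
eef_pos: [0.5431, -0.2459, 0.2256]
eef_rot: [0.742, 0.67, 0.0, 0.004]
ft_force: [-0.4, -0.5, -1.0]
gripper_width: 0.005
grasp_force: 0.0
time: 10.23
eef_pos: [0.3672, -0.3006, 0.2185]
eef_rot: [0.741, 0.671, 0.0, 0.001]
ft_force: [-0.5, 0.1, 1.0]
gripper_width: 0.004
grasp_force: 0.0
[ 0.3672 -0.3006  0.2185]
wrist 0.6 [310.2, 201.1] [ 0.3642 -0.3004  0.144 ]
side 0.76 [413.4, 210.2] [ 0.3624 -0.3071  0.144 ]
```

View pics/s4.png

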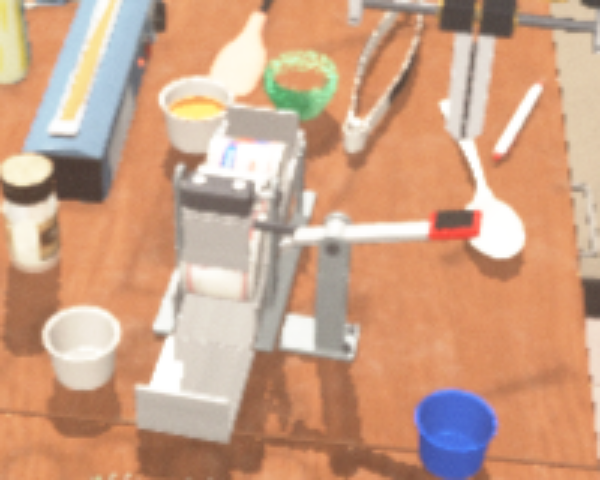

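The pot stands upright at crop (82,345), the tray is empty, and the fingertips hang above the black pad top. I'll press the lever and hold it.

```bash
python3 -m handwheel '[[0,-0.3,3.5,0,0,0,255],[0,0,3.2,0,0,0,255],[0,0,0.8,0,0,0,255],[0,0,0.8,0,0,0,255],[0,0,0.8,0,0,0,255],[0,0,0.9,0,0,0,255],[0,0,0.9,0,0,0,255],[0,0,0.9,0,0,0,255]]'
python3 -m handwheel '[[0,0,0.1,0,0,0,255],[0,0,0,0,0,0,255],[0,0,0,0,0,0,255],[0,0,0,0,0,0,255],[0,0,0,0,0,0,255],[0,0,0,0,0,0,255],[0,0,0,0,0,0,255],[0,0,0,0,0,0,255]]'
python3 -m handwheel '[[0,0,0,0,0,0,255],[0,0,0,0,0,0,255],[0,0,0,0,0,0,255],[0,0,0,0,0,0,255],[0,0,0,0,0,0,255],[0,0,0,0,0,0,255],[0,0,0,0,0,0,255],[0,0,0,0,0,0,255]]'
python3 - <<'E'
from h import *
p2,_=snap('side')
save('s5',cv2.resize(p2[140:300,260:460],None,fx=3,fy=3))
E
```

```text
time: 11.1
eef_pos: [0.3648, -0.301, 0.1008]
eef_rot: [0.741, 0.671, 0.0, 0.002]
ft_force: [0.7, 1.5, 3.1]
gripper_width: 0.003
grasp_force: 1.5
time: 11.77
eef_pos: [0.3638, -0.3002, 0.0994]
eef_rot: [0.741, 0.671, 0.0, 0.0]
ft_force: [0.2, 1.2, 1.6]
gripper_width: 0.009
grasp_force: 0.7
time: 12.43
eef_pos: [0.3638, -0.3002, 0.0992]
eef_rot: [0.741, 0.671, 0.0, 0.0]
ft_force: [-0.2, 1.5, 1.1]
gripper_width: 0.003
grasp_force: 0.7
```

View pics/s5.png

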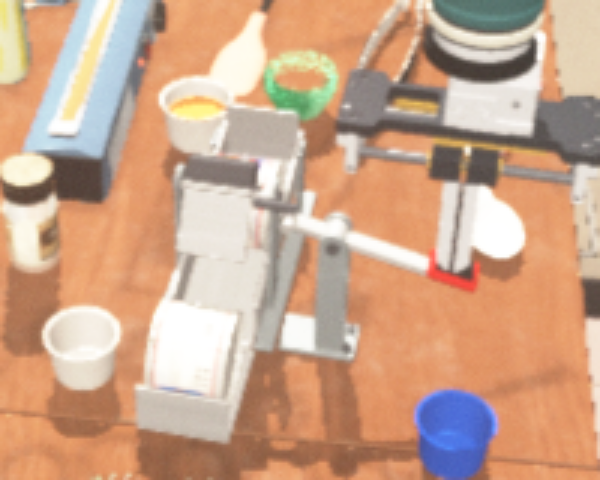

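The front tin lies in the tray at crop (195,350) and the lever is down. I'll let it up gently, then retreat.

```bash
python3 -m handwheel '[[0,0,-0.7,0,0,0,255],[0,0,-0.8,0,0,0,255],[0,0,-0.8,0,0,0,255],[0,0,-0.8,0,0,0,255],[0,0,-0.8,0,0,0,255],[0,0,-1.0,0,0,0,255],[0,0,-2,0,0,0,255],[0,0,-3.5,0,0,0,255]]'
python3 -m handwheel '[[0,0,-3,0,0,0,255],[0,0,0,0,0,0,255],[0,0,0,0,0,0,255],[0,0,0,0,0,0,255],[0,0,0,0,0,0,255],[0,0,0,0,0,0,255],[0,0,0,0,0,0,255],[0,0,0,0,0,0,255]]'
python3 - <<'E'
from h import *
np.set_printoptions(precision=4,suppress=True)
p2,_=snap('side')
for n in ('tin_first_mid','lever_pad','small_pot_mid'):
  for q in spotter.pinpoint(n,'side')[:2]: print(n,q['confidence'],q['location'])
save('s6',cv2.resize(p2[140:300,260:460],None,fx=3,fy=3))
E
```

```text
time: 13.15
eef_pos: [0.3618, -0.2987, 0.2007]
eef_rot: [0.741, 0.671, -0.001, -0.004]
ft_force: [1.0, 0.4, -0.9]
gripper_width: 0.007
grasp_force: 0.0
time: 13.82
eef_pos: [0.3634, -0.2999, 0.2322]
eef_rot: [0.741, 0.671, -0.0, -0.001]
ft_force: [-0.1, 0.3, 0.8]
gripper_width: 0.004
grasp_force: 0.0
tin_first_mid 0.63 [324.1, 257.6]
lever_pad 0.86 [411.8, 210.1]
small_pot_mid 0.73 [288.1, 256.6]
small_pot_mid 0.62 [412.4, 288.9]
```

View pics/s6.png

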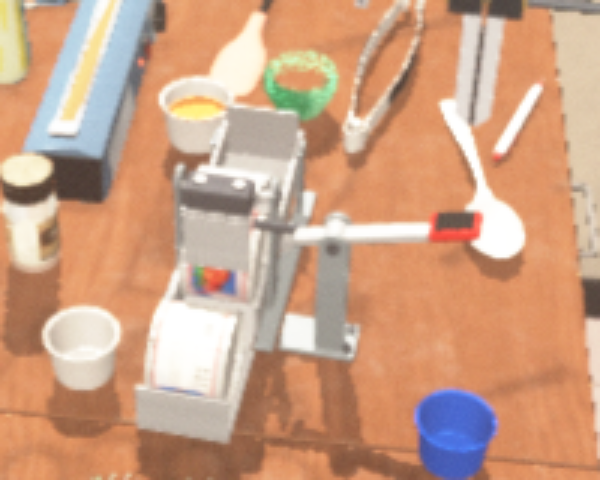

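The lever is fully up with its pad at crop (457,222), the same as at the start. The flap is shut with the second tin behind it, the first tin is in the tray, and the pot is upright beside it.

```bash
python3 -c "
from rig import finish_job; print(finish_job())"
```

```text
the job is handed in; nothing more can be done
None
```

The job is done and handed in at about 14 s of the 43 s: the pot stands upright on the table beside the tray, the front tin lies in the tray, the lever is fully up again, and the flap is shut with the second tin behind it.

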